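Feel out the worn turntable bearing and mark it out of service

ROBOT

A 7-joint arm with a two-finger parallel gripper is mounted at the origin on the work surface. World frame = base frame: x ahead of the robot, y to its left, z up, the work surface at z = 0. Lengths are in m, angles in rad, forces in N, time in s.
With the tool pointing down it reaches from about 0.4 to 0.875 m from the base axis. Payload 19.3 kg.
Tool frame: the origin (TCP) lies at the very end of the fingers, on their centre line; the grasp point (between the pads) lies 19 mm behind it; z points along the fingers, y is the line along which they close (so a half turn about z gives the same grasp; the last joint's range is limited). The gripper opens to 85 mm and grips with 20 to 120 N. Pads are 22 mm wide; open, the fingers measure 114 mm over their backs; the gripper's body (76 mm by 85 mm) begins 54 mm behind the grasp point. The pads swing forward as they close: fully open they stand 13 mm farther back than shut.
Start: joints at [1.066, 0.521, -0.036, 1.599, 0.021, 1.021, -0.113], TCP at [0.263, -0.567, 0.198] pointing down, gripper open.
Joint ranges: [-2.91, 2.91], [-0.3, 2.13], [-1.5, 1.42], [0.17, 2.43], [-1.26, 4.41], [0.16, 1.93], [-2.52, 2.52]. Speed limits (rad/s): [1.89, 1.89, 2.39, 2.39, 3.01, 3.01, 3.01].

INTERFACE

Orientations are given as [roll, pitch, yaw] about the fixed x, y, z axes, in that order (R = Rz(yaw) Ry(pitch) Rx(roll)).
In Python, from workcell import bot gives the robot as it stands.
- The arm moves only by the tool jog_arm, never from a script. Its argument "motion" is a list of rows, each a list of 5 numbers: the shift along the tool's x, y, z scaled (see below), then the turn about the tool's z scaled (see below), then the opening, from 0 (shut) to 1 (fully open). A call has 1 to 12 rows; each row shifts and turns the commanded pose from where the row before left it, along the tool's axes as they then stand; what a row does not reach is not made up. The controller multiplies each number of a shift by 30 mm and each number of a turn by 0.08 rad. A row lasts 1/10 s, in which the tool goes at most 50 mm and 8.59 degrees, less where a joint would pass 70% of its speed; a pose out of reach is approached as far as the arm can. A call with a number of a shift or a turn outside -1 to 1 is refused whole. A call with a gripper value outside its range is refused whole. The fingers move at their own pace and stop on an object; "newtons" is the grip in N (left out, the last holds). Time passes only in rows, so rows that do not move let the fingers close. It gives the time, the measured TCP pose, the force, the opening and the grip force at its end, in the units of the state.
- bot.observe(): the state, without advancing time (a new reading comes with each control period).
- bot.grab_frame(name): name is "side" or "top"; returns a dict with "pixels" (480x640x3 uint8, red, green, blue), "fovy" (degrees; the focal length in pixels is half the picture's height over the tangent of half this angle, whatever the lens; pixels are square), "cx", "cy" (the principal point, pixels), "rvec" (rotation vector, rad) and "tvec" (3), from world to camera coordinates, as OpenCV has them. Camera axes: x right, y down, z forward; pixel columns grow to the right and rows downward; lengths in m; the calibration is good to about 2 mm. A picture is of the moment at which its call begins. There is no depth.
- bot.job_done(): hands the job in; it is judged then, once.
The state is a dict: "clock": time; "qpos": joint angles; "qd": joint speeds; "joint_efforts": joint torques, N m; "position": TCP position; "tool_rot": TCP orientation; "force": force on the tool from outside, world axes, zero at the start; "moment": the same for the moment, N m; "grip_width": finger opening in m; "finger_force": force on a finger pad.
Only numpy, scipy, OpenCV 4.12 (cv2) and the standard library are available. Lean on these libraries where they do the work, as an engineer would, in place of code of your own. Each camera call takes 0.05 s, during which the arm holds its last target. There are 200 camera calls.

TASK

One of the three sample turntables has a worn bearing that drags. Gently push each turntable round by its blue finger peg, about a quarter turn, and leave it there, feeling how hard it turns; once all three have been felt, slip the red out-of-service sleeve over the spindle of the one that drags, right down onto its disc, and let go. Never lean hard on a turntable, and leave the bottle, beaker and jar alone.

Things in the scene. Friction and masses are not known exactly. Their poses are not given: they have to be found in the camera images.
- disc_1: Turntable 1: aluminium disc, 110 mm diameter, 12 mm thick, on a grey round housing fixed to the bench (foot 110 mm across). Origin: centre of the disc's upper face, 47 mm above the bench; z up along the spin axis, x towards its peg. A steel spindle (14 mm diameter, 45 mm tall, tapered tip) stands on the origin. It turns endlessly either way and stays where left.
- peg_1 (a point): Centre of the top of turntable 1's blue finger peg: upright, 12 mm diameter, rising 25 mm from the disc's upper face, 44 mm from the spin axis. A sound bearing needs about 0.8 N along the circle at the peg to turn, the worn one about 7 N, felt while it turns (it fades once the push stops); which turntable is worn changes from start to start and cannot be seen.
- disc_2: Turntable 2: aluminium disc, 110 mm diameter, 12 mm thick, on a grey round housing fixed to the bench (foot 110 mm across). Origin: centre of the disc's upper face, 47 mm above the bench; z up along the spin axis, x towards its peg. A steel spindle (14 mm diameter, 45 mm tall, tapered tip) stands on the origin. It turns endlessly either way and stays where left.
- peg_2 (a point): Centre of the top of turntable 2's blue finger peg: upright, 12 mm diameter, rising 25 mm from the disc's upper face, 44 mm from the spin axis. A sound bearing needs about 0.8 N along the circle at the peg to turn, the worn one about 7 N, felt while it turns (it fades once the push stops); which turntable is worn changes from start to start and cannot be seen.
- disc_3: Turntable 3: aluminium disc, 110 mm diameter, 12 mm thick, on a grey round housing fixed to the bench (foot 110 mm across). Origin: centre of the disc's upper face, 47 mm above the bench; z up along the spin axis, x towards its peg. A steel spindle (14 mm diameter, 45 mm tall, tapered tip) stands on the origin. It turns endlessly either way and stays where left.
- peg_3 (a point): Centre of the top of turntable 3's blue finger peg: upright, 12 mm diameter, rising 25 mm from the disc's upper face, 44 mm from the spin axis. A sound bearing needs about 0.8 N along the circle at the peg to turn, the worn one about 7 N, felt while it turns (it fades once the push stops); which turntable is worn changes from start to start and cannot be seen.
- sleeve: Red plastic out-of-service sleeve: loose upright tube, 36 mm outside diameter, 20 mm bore, 60 mm tall, about 60 g, open at both ends. Origin: centre of its underside, z along the tube. Over a spindle it rests on the disc's upper face, its top 15 mm above the spindle tip. It starts standing on the bench, left or right of the turntables.
- bottle: Bystander: amber bottle with blue cap, 52 mm diameter, 120 mm tall. Origin: centre of its underside.
- beaker: Bystander: white open beaker, about 64 mm diameter at the rim, 85 mm tall, beyond the turntables. Origin: centre of its underside.
- jar: Bystander: white jar, 60 mm diameter, 70 mm tall, beyond the turntables. Origin: centre of its underside.
Not all that is in view belongs to the job. Leave any pink look-alike of the part that bears disc_3 alone. Of the things shaped like the sleeve, the red one is meant.

How it is judged:
By the outcome, as a careful person would: the job done as asked, in the order asked, and still so for the second after the job is handed in, with the robot touching nothing.
It also fails if it takes over 72 s, if anything falls off the work surface, if the arm or the gripper's body presses on something with over 40 N, if the wrist force passes 120 N, or if a joint passes its speed limit or range.

## Working session

There is one attempt and no reset: what is moved stays moved. The work goes in short steps, Python scripts to look and compute and a tool call to move; the robot and the scene stay as the last step left them, time stands still between calls to the robot, and variables do not carry over. Pictures are saved under pics/ and viewed, at most 10 in all, crops included, and the job is handed in when it is done.

Besides the shell and the picture viewer there is one more tool, called after ">>>" in YAML: its name, and indented under it one key for each argument. jog_arm: Moves the arm, as the interface text tells. Shifts and turns lie within -1 to 1; 1 stands for 30 mm of shift or 0.08 rad of turn. Its arguments: {"type":"object","properties":{"motion":{"type":"array","items":{"type":"array","items":{"type":"number"}}},"newtons":{"type":"number"}},"required":["motion"]}

```bash
mkdir -p pics; cat > h.py <<'E'
import numpy as np,cv2
from workcell import bot
def grab(n):
    f=bot.grab_frame(n); 
    f['f']=240/np.tan(np.radians(f['fovy'])/2); f['R']=cv2.Rodrigues(np.array(f['rvec'],float))[0]; f['t']=np.array(f['tvec'],float).ravel()
    return f
def ray(f,u,v):
    d=f['R'].T@np.array([(u-f['cx'])/f['f'],(v-f['cy'])/f['f'],1]); return -f['R'].T@f['t'],d
def onz(f,u,v,z):
    c,d=ray(f,u,v); return c+d*(z-c[2])/d[2]
def proj(f,p):
    q=f['R']@np.array(p)+f['t']; return f['f']*q[0]/q[2]+f['cx'],f['f']*q[1]/q[2]+f['cy']
def blobs(f,lo,hi,mina=25):
    hsv=cv2.cvtColor(f['pixels'],cv2.COLOR_RGB2HSV)
    m=cv2.inRange(hsv,np.array(lo),np.array(hi))
    n,l,s,c=cv2.connectedComponentsWithStats(m)
    return [(c[i].round(1).tolist(),s[i].tolist()) for i in range(1,n) if s[i][4]>=mina]
def save(f,n): cv2.imwrite('pics/'+n,f['pixels'][:,:,::-1])
E
python3 - <<'E'
from h import *
for n in('top','side'):
    f=grab(n);save(f,n+'0.png');print(n,f['fovy'],f['cx'],f['cy'],(-f['R'].T@f['t']).round(3),f['R'].round(2).tolist(),f['pixels'].shape)
    print('blue',blobs(f,(100,120,60),(125,255,255)));print('red',blobs(f,(0,120,60),(8,255,255)),blobs(f,(172,120,60),(180,255,255)))
print(bot.observe())
E
```

```text
top 43.393725276942405 322.045901598657 248.4663475818257 [ 0.41  -0.019  1.658] [[0.02, -1.0, 0.0], [-0.99, -0.02, -0.12], [0.12, 0.0, -0.99]] (480, 640, 3)
blue [([164.7, 308.7], [159, 305, 12, 9, 79]), ([68.2, 449.9], [43, 437, 52, 27, 946])]
red [([465.2, 313.1], [456, 306, 19, 15, 213])] []
side 53.08083548968678 319.02220231556174 240.70790184578442 [ 0.54  -0.883  0.928] [[1.0, -0.1, -0.01], [-0.07, -0.69, -0.72], [0.06, 0.71, -0.7]] (480, 640, 3)
blue [([228.6, 49.0], [208, 27, 41, 45, 1667]), ([237.6, 94.4], [221, 93, 34, 4, 74]), ([144.5, 125.8], [138, 117, 14, 19, 219]), ([248.5, 146.2], [243, 142, 12, 9, 81]), ([294.9, 232.9], [293, 230, 5, 8, 28])]
red [([253.1, 397.2], [242, 382, 23, 32, 552])] []
{'clock': 0.1, 'qpos': array([ 1.0657882 ,  0.52196775, -0.03630957,  1.59994273,  0.02121677,
        1.02109958, -0.11280924]), 'qd': array([-1.71148529e-03, -3.61029665e-03,  8.99953470e-04, -2.20340531e-03,
        1.18405704e-03,  9.80562327e-04,  6.32443478e-05]), 'joint_efforts': array([ 5.83021130e-03, -9.28496003e+01,  1.98525421e+00, -3.70539558e+01,
        1.82613661e-02,  5.26346281e-03,  1.11434846e-05]), 'position': array([ 0.26308466, -0.56656307,  0.19737816]), 'tool_rot': array([-3.14056496e+00,  9.51712427e-05,  4.34781086e-01]), 'force': array([ 0.38162395, -0.79132181, -0.05941536]), 'moment': array([-0.02623544, -0.04099079,  0.01160324]), 'finger_force': 0.0, 'grip_width': 0.08525539769868046}
```

View pics/top0.png

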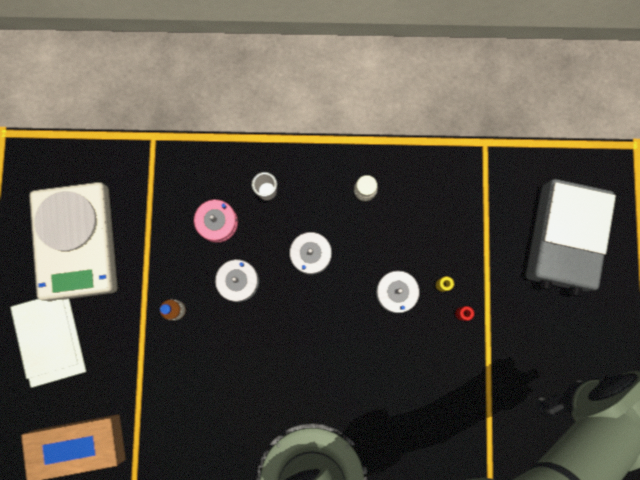

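View pics/side0.png

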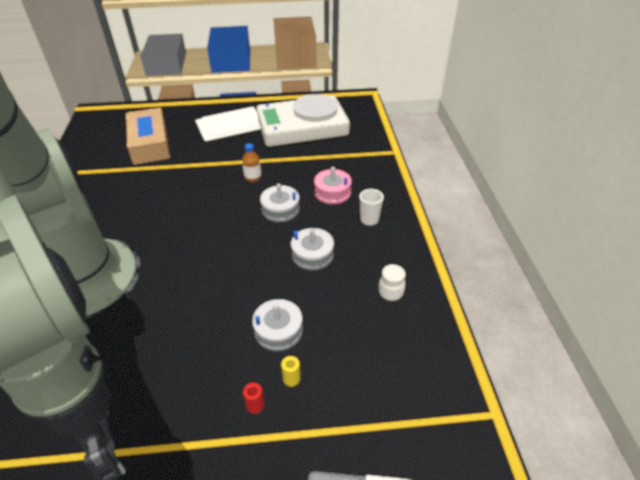

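Candidates, in top-view pixels:
- **Turntables:** white at (236,280), (310,253) and (398,292). The pink one at (215,220) is a decoy.
- **Sleeves:** red at (466,313) is the target. Yellow at (446,283) is a decoy.

Next I'll measure and take one crop to check the choice.

```bash
cat > m.py <<'E'
from h import *
f=grab('top')
img=f['pixels']
hsv=cv2.cvtColor(img,cv2.COLOR_RGB2HSV)
for (u,v) in [(236,280),(310,253),(398,292)]:
    w=np.zeros(hsv.shape[:2],np.uint8); cv2.circle(w,(u,v),26,255,-1)
    m=cv2.bitwise_and(cv2.inRange(hsv,(0,0,100),(180,60,255)),w)
    cs=cv2.findContours(m,cv2.RETR_EXTERNAL,cv2.CHAIN_APPROX_NONE)[0]; c=max(cs,key=cv2.contourArea)
    (a,b),r=cv2.minEnclosingCircle(c); e=cv2.fitEllipse(cv2.convexHull(c))
    mb=cv2.bitwise_and(cv2.inRange(hsv,(100,80,40),(130,255,255)),w); M=cv2.moments(mb,True)
    bu,bv=M['m10']/M['m00'],M['m01']/M['m00']
    C=onz(f,a,b,.045);C2=onz(f,*e[0],.045);P=onz(f,bu,bv,.068)
    d=P-C
    print('disc',C[:2].round(4),C2[:2].round(4),r,e[1],'peg',P[:2].round(4),(bu,bv),'rad',np.hypot(*d[:2]).round(4),'ang',np.degrees(np.arctan2(d[1],d[0])).round(1))
g=grab('side')
def c(f,lo,hi):
    b=blobs(f,lo,hi); return [x for x in b]
r=blobs(f,(0,120,60),(8,255,255))[0]
h2=cv2.inRange(hsv,(0,120,60),(8,255,255));cs=cv2.findContours(h2,cv2.RETR_EXTERNAL,cv2.CHAIN_APPROX_NONE)[0];cc=max(cs,key=cv2.contourArea)
print('red',onz(f,*cv2.minEnclosingCircle(cc)[0],.045)[:2],'side',onz(g,253.5,397.2,.03)[:2])
for n,p in [('yellow',(446.5,283.5,.05)),('bottle',(173,310,.06)),('beaker',(264,186,.06)),('jar',(366,188,.06)),('pink',(215,220,.045))]: print(n,onz(f,*p)[:2].round(3))
k=img[170:330,150:490];cv2.imwrite('pics/crop.png',cv2.resize(k,None,fx=2.3,fy=2.3,interpolation=2)[:,:,::-1])
E
python3 m.py
```

```text
disc [0.5217 0.2131] [0.522  0.2133] 21.394563674926758 (41.99094009399414, 42.6177864074707) peg [0.5632 0.198 ] (241.2, 264.0) rad 0.0441 ang -20.0
disc [0.6003 0.0164] [0.6002 0.0165] 21.1119441986084 (41.7730827331543, 42.13266372680664) peg [0.5596 0.0333] (303.3636363636364, 266.54545454545456) rad 0.0441 ang 157.3
disc [ 0.5003 -0.2195] [ 0.5002 -0.2195] 21.422086715698242 (42.08078384399414, 42.82508850097656) peg [ 0.4579 -0.2289] (402.3636363636364, 307.09090909090907) rad 0.0435 ang -167.5
red [ 0.44615907 -0.39844698] side [ 0.44830455 -0.39864991]
yellow [ 0.523 -0.349]
bottle [0.439 0.374]
beaker [0.777 0.145]
jar [ 0.777 -0.131]
pink [0.684 0.276]
```

View pics/crop.png

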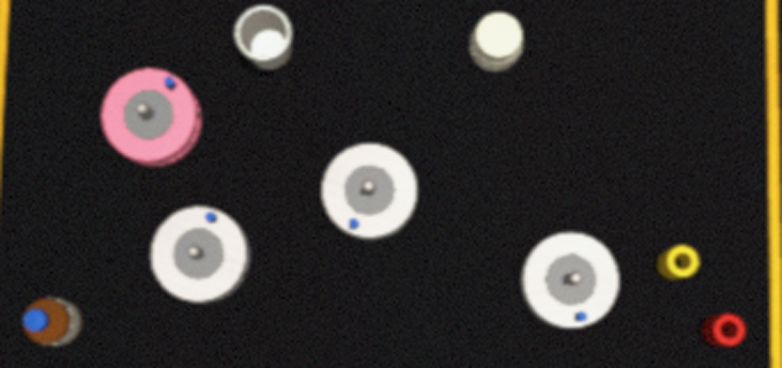

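The crop agrees: three white discs with blue pegs, pink and yellow decoys, and the red sleeve at the lower right. I'll shut the fingers and go to the right-hand turntable.

>>> jog_arm:
  motion:
    - [0.99,-0.785,0,0,0]
    - [0.99,-0.785,0,0,0]
    - [0.99,-0.785,0,0,0]
    - [0.99,-0.785,0,0,0]
    - [0.99,-0.785,0,0,0]
    - [0.99,-0.785,0,0,0]
    - [0.99,-0.785,0,0,0]
    - [0.99,-0.785,0,0,0]
    - [0.99,-0.785,0,0,0]
    - [0.99,-0.785,0,0,0]
    - [0.98,-0.785,0,0,0]
    - [0,0,0.5,0.9,0]

```text
clock: 1.4
position: [0.4532, -0.1902, 0.1841]
tool_rot: [3.141, -0.004, 0.368]
force: [0.6, -1.6, -1.1]
grip_width: -0.0003
finger_force: 0.0
```

>>> jog_arm:
  motion:
    - [0,0,0.8,0.9,0]
    - [0,0,0.8,0.9,0]
    - [0,0,0.8,0,0]
    - [0,0,0.8,0,0]
    - [0,0,0.5,0,0]
    - [0,0,0,0,0]
    - [0,0,0,0,0]

```text
clock: 2.1
position: [0.4502, -0.1944, 0.0722]
tool_rot: [-3.141, 0.0, 0.219]
force: [-0.0, 0.2, 0.5]
grip_width: 0.0
finger_force: 0.0
```

>>> jog_arm:
  motion:
    - [0,0,0.47,0,0]
    - [0,0,0,0,0]
    - [0,0.2,0,0,0]
    - [0,0.2,0,0,0]
    - [-0.054,0.12,0,-1,0]
    - [-0.054,0.12,0,-1,0]
    - [-0.054,0.12,0,-1,0]
    - [-0.054,0.12,0,-1,0]
    - [-0.054,0.12,0,-1,0]
    - [-0.054,0.12,0,-1,0]

```text
clock: 3.1
position: [0.453, -0.2306, 0.0585]
tool_rot: [3.141, -0.0, 0.701]
force: [-0.3, -0.1, -0.3]
grip_width: -0.0
finger_force: 0.0
```

>>> jog_arm:
  motion:
    - [-0.054,0.12,0,-1,0]
    - [-0.054,0.12,0,-1,0]
    - [-0.054,0.12,0,-1,0]
    - [-0.054,0.12,0,-1,0]
    - [-0.054,0.12,0,-1,0]
    - [-0.054,0.12,0,-1,0]
    - [-0.054,0.12,0,-1,0]

```text
clock: 3.8
position: [0.4664, -0.2545, 0.0585]
tool_rot: [3.141, 0.001, 1.261]
force: [-0.5, 0.3, -0.8]
grip_width: 0.0001
finger_force: 0.0
```

>>> jog_arm:
  motion:
    - [-0.054,0.12,0,-1,0]
    - [-0.054,0.12,0,-1,0]
    - [-0.054,0.12,0,-1,0]
    - [-0.054,0.12,0,-1,0]
    - [-0.054,0.12,0,-1,0]
    - [-0.054,0.12,0,-1,0]
    - [-0.054,0.12,0,-1,0]

```text
clock: 4.5
position: [0.4904, -0.2675, 0.0585]
tool_rot: [3.141, 0.001, 1.821]
force: [-1.0, -0.5, 0.8]
grip_width: 0.0001
finger_force: 0.0
```

```bash
cat > p.py <<'E'
from h import *
f=grab('top');hsv=cv2.cvtColor(f['pixels'],cv2.COLOR_RGB2HSV)
mb=cv2.inRange(hsv,(100,80,40),(130,255,255))
n,l,s,c=cv2.connectedComponentsWithStats(mb)
for C in [(.5217,.2131),(.6003,.0164),(.5003,-.2195)]:
    for i in range(1,n):
        P=onz(f,*c[i],.068)[:2]-C
        if np.hypot(*P)<.06 and s[i][4]>3: print(C,s[i][4],'rad',np.hypot(*P).round(4),'ang',np.degrees(np.arctan2(P[1],P[0])).round(1))
E
python3 p.py
```

```text
(0.5217, 0.2131) 10 rad 0.0441 ang -20.0
(0.6003, 0.0164) 10 rad 0.0445 ang 157.4
(0.5003, -0.2195) 11 rad 0.0435 ang -167.6
```

```bash
python3 - <<'E'
from h import *
f=grab('side');k=f['pixels'][260:440,190:400];cv2.imwrite('pics/c1.png',cv2.resize(k,None,fx=2.5,fy=2.5,interpolation=2)[:,:,::-1])
g=grab('top');k2=g['pixels'][240:360,330:500]
a=cv2.resize(k,(500,430));b=cv2.resize(k2,(300,212));o=np.zeros((430,800,3),np.uint8);o[:,:500]=a;o[:212,500:]=b
cv2.imwrite('pics/c2.png',o[:,:,::-1]);print(bot.observe()['position'])
E
```

```text
[ 0.49019176 -0.26708035  0.05819113]
```

View pics/c2.png

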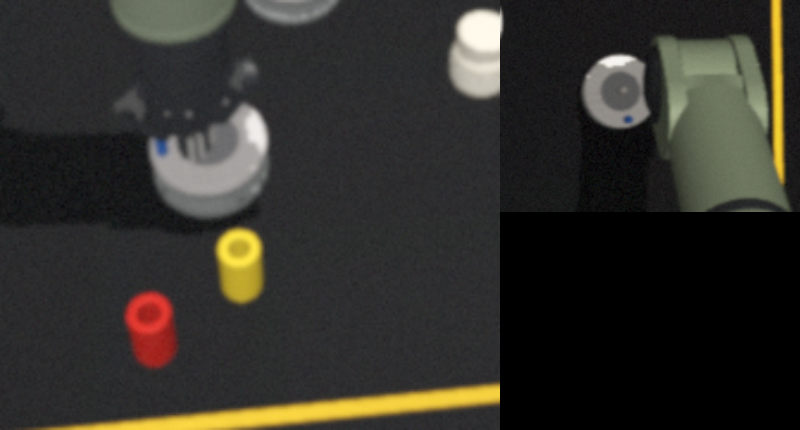

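```bash
python3 - <<'E'
from h import *
f=grab('side');print(proj(f,bot.observe()['position']),'peg',proj(f,(.458,-.229,.068)),'spindle',proj(f,(.5003,-.2195,.092)))
hsv=cv2.cvtColor(f['pixels'],cv2.COLOR_RGB2HSV)
w=cv2.inRange(hsv,(100,80,40),(130,255,255));n,l,s,c=cv2.connectedComponentsWithStats(w)
for i in range(1,n):
  if 200<c[i][0]<340 and c[i][1]>180: print(c[i],s[i][4],onz(f,*c[i],.06))
k=f['pixels'][280:350,230:310];cv2.imwrite('pics/c3.png',cv2.resize(k,None,fx=7,fy=7,interpolation=2)[:,:,::-1])
E
```

```text
(np.float64(271.46118803427584), np.float64(332.836811229353)) peg (np.float64(256.14100512914797), np.float64(317.2056544973609)) spindle (np.float64(274.4018930008767), np.float64(305.46913191338297))
[293.5 195.5] 12 [0.5656636  0.19834779 0.06      ]
[294.87179487 232.76923077] 39 [0.55999226 0.04214981 0.06      ]
[257.44 320.88] 25 [ 0.46005983 -0.2332872   0.06      ]
```

View pics/c3.png

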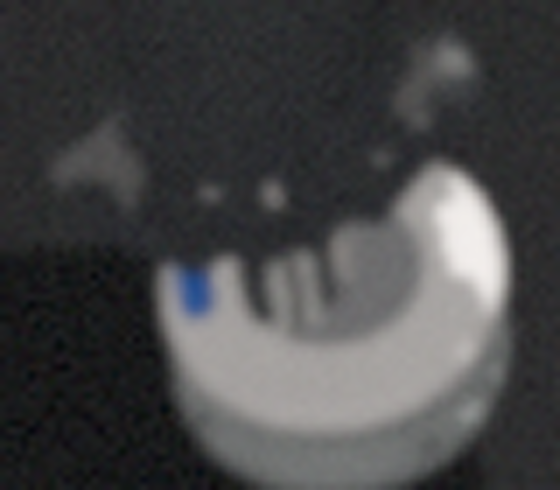

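The pictures show the fingers over the disc and the peg unmoved at (257,321). The shut fingertip appears near (272,327), but the reported TCP projects to (271,333). So the fingertips are about 15 mm higher than reported, and they passed over the peg. I'll go back behind it, pushing with the other face, and go lower carefully.

>>> jog_arm:
  motion:
    - [0,0,-0.8,0,0]
    - [0.82,-0.23,0,0,0]
    - [0.82,-0.23,0,0,0]
    - [0.82,-0.23,0,0,0]
    - [0,0,0,0,0]
    - [0,0,0.6,0,0]
    - [0,0,0.2,0,0]
    - [0,0,0.15,0,0]
    - [0,0,0.15,0,0]
    - [0,0,0,0,0]
    - [0,0,0,0,0]

```text
clock: 5.8
position: [0.4521, -0.1999, 0.049]
tool_rot: [3.142, 0.0, 1.818]
force: [-0.7, 0.3, 0.4]
grip_width: 0.0001
finger_force: 0.0
```

```bash
python3 - <<'E'
from h import *
f=grab('side');p=bot.observe()['position'];print(p,proj(f,p),bot.observe()['force'])
k=f['pixels'][280:350,220:320];cv2.imwrite('pics/c4.png',cv2.resize(k,None,fx=8,fy=8,interpolation=2)[:,:,::-1])
E
```

```text
[ 0.45210063 -0.19992546  0.0490469 ] (np.float64(254.31440869534038), np.float64(312.15638353711086)) [-0.02906075  0.18558385 -0.20657899]
```

View pics/c4.png

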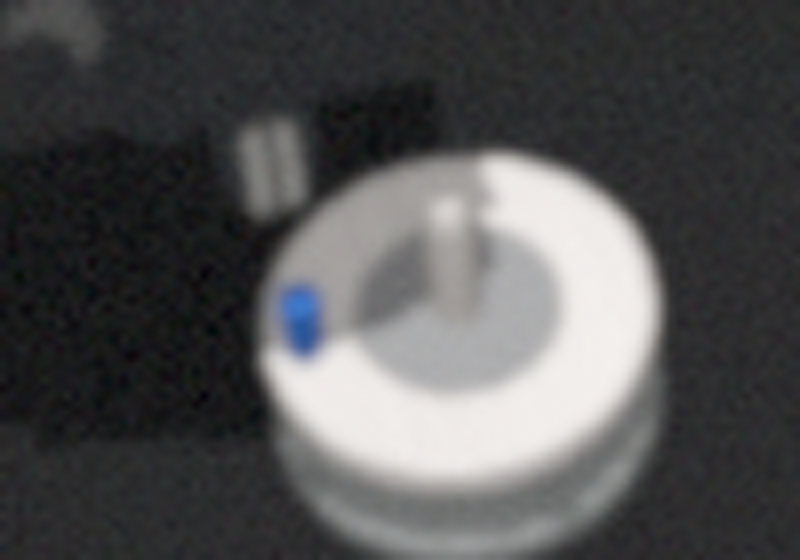

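The pads at full-frame (255,307) stand just behind the peg at (257,321). I'll lower a little in small steps, then push.

>>> jog_arm:
  motion:
    - [0,0,0.07,0,0]
    - [0,0,0.07,0,0]
    - [0,0,0.06,0,0]
    - [0,0,0,0,0]

```text
clock: 6.25
position: [0.4518, -0.1998, 0.0425]
tool_rot: [-3.141, -0.0, 1.819]
force: [-0.1, -0.2, 0.5]
grip_width: 0.0002
finger_force: 0.0
```

>>> jog_arm:
  motion:
    - [-0.15,0,0,0,0]
    - [-0.15,0,0,0,0]
    - [-0.119,-0.046,0,-1,0]
    - [-0.119,-0.046,0,-1,0]
    - [-0.119,-0.046,0,-1,0]
    - [-0.119,-0.046,0,-1,0]
    - [-0.119,-0.046,0,-1,0]

```text
clock: 6.95
position: [0.455, -0.2282, 0.0429]
tool_rot: [3.142, 0.0, 2.222]
force: [0.4, 0.2, -0.3]
grip_width: -0.0001
finger_force: 0.0
```

```bash
cat > s.py <<'E'
from h import *
import sys
f=grab('side');hsv=cv2.cvtColor(f['pixels'],cv2.COLOR_RGB2HSV)
w=cv2.inRange(hsv,(100,80,40),(130,255,255));n,l,s,c=cv2.connectedComponentsWithStats(w)
for C in [(.5217,.2131),(.6003,.0164),(.5003,-.2195)]:
  for i in range(1,n):
    P=onz(f,*c[i],.058)[:2]-C
    if np.hypot(*P)<.06 and s[i][4]>3: print('side',C,s[i][4],'rad',np.hypot(*P).round(4),'ang',np.degrees(np.arctan2(P[1],P[0])).round(1))
E
python3 s.py;python3 p.py
```

```text
side (0.5217, 0.2131) 12 rad 0.0457 ang -15.6
side (0.6003, 0.0164) 39 rad 0.049 ang 146.0
side (0.5003, -0.2195) 26 rad 0.0419 ang -163.5
(0.5217, 0.2131) 10 rad 0.0441 ang -20.0
(0.6003, 0.0164) 11 rad 0.0441 ang 157.4
```

```bash
python3 - <<'E'
from h import *
f=grab('side');p=bot.observe()['position'];print(p,proj(f,p),proj(f,p+[0,0,.019]),proj(f,p+[0,.02,0]))
k=f['pixels'][270:345,220:320];k=cv2.resize(k,None,fx=8,fy=8,interpolation=2)
for q in(p,p+[0,0,.1]):
  a=proj(f,q);cv2.drawMarker(k,(int((a[0]-220+.5)*8),int((a[1]-270+.5)*8)),(255,255,0),0,12)
cv2.imwrite('pics/c5.png',k[:,:,::-1])
E
```

```text
[ 0.45483607 -0.22803397  0.04272069] (np.float64(255.83843543554863), np.float64(323.79258445119086)) (np.float64(254.9875952333796), np.float64(318.68751665794906)) (np.float64(255.8079202895152), np.float64(316.6107700235071))
```

View pics/c5.png

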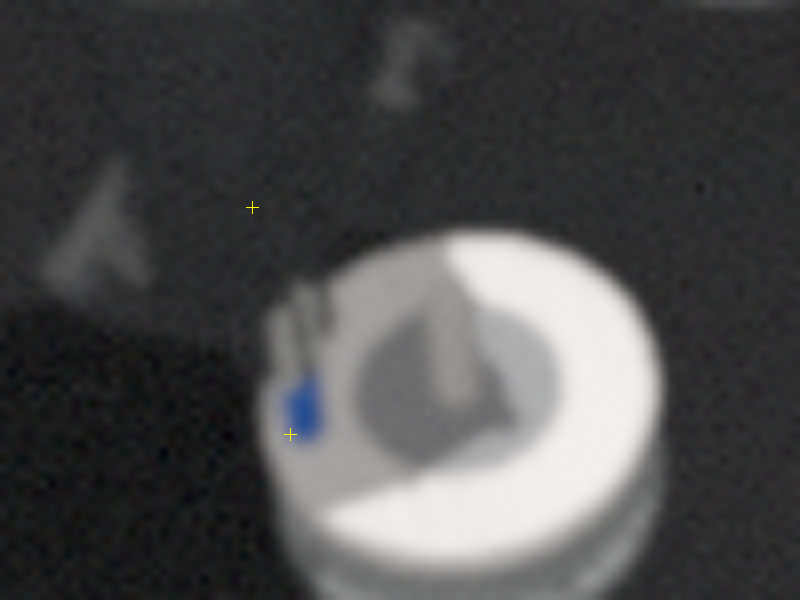

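The pads end at crop (292,375), above the peg top, while the TCP mark is at (290,435). The fingertips really are about 29 mm higher than reported. I'll back off, go 13 mm lower and push again.

>>> jog_arm:
  motion:
    - [0.3,0,0,0,0]
    - [0.3,0,0,0,0]
    - [0,0,0.1,0,0]
    - [0,0,0.1,0,0]
    - [0,0,0.1,0,0]
    - [0,0,0.1,0,0]
    - [0,0,0.05,0,0]
    - [0,0,0,0,0]

```text
clock: 7.9
position: [0.444, -0.2132, 0.029]
tool_rot: [-3.141, -0.0, 2.219]
force: [-1.0, 0.4, 0.8]
grip_width: 0.0
finger_force: 0.0
```

>>> jog_arm:
  motion:
    - [-0.2,0,0,0,0]
    - [-0.2,0,0,0,0]
    - [-0.2,0,0,0,0]
    - [-0.119,-0.046,0,-1,0]
    - [-0.119,-0.046,0,-1,0]
    - [-0.119,-0.046,0,-1,0]

```text
clock: 8.5
position: [0.4572, -0.2389, 0.0289]
tool_rot: [-3.139, -0.003, 2.461]
force: [-9.6, 1.2, 2.3]
grip_width: -0.0001
finger_force: 3.8
```

```bash
python3 s.py
```

```text
side (0.5217, 0.2131) 12 rad 0.0457 ang -15.6
side (0.6003, 0.0164) 40 rad 0.0493 ang 145.9
side (0.5003, -0.2195) 39 rad 0.0416 ang -136.0
```

>>> jog_arm:
  motion:
    - [-0.119,-0.026,0,-1,0]
    - [-0.119,-0.026,0,-1,0]
    - [-0.119,-0.026,0,-1,0]
    - [-0.119,-0.026,0,-1,0]
    - [-0.119,-0.026,0,-1,0]

```text
clock: 9.05
position: [0.4709, -0.2518, 0.029]
tool_rot: [-3.14, -0.003, 2.861]
force: [-7.5, -0.3, 2.3]
grip_width: -0.0
finger_force: 3.5
```

>>> jog_arm:
  motion:
    - [-0.119,-0.046,0,-1,0]
    - [-0.119,-0.046,0,-1,0]
    - [-0.119,-0.046,0,-1,0]
    - [-0.119,-0.046,0,-1,0]

```text
clock: 9.45
position: [0.4844, -0.2598, 0.0291]
tool_rot: [-3.141, -0.003, -3.103]
force: [-6.6, -3.2, 1.7]
grip_width: 0.0003
finger_force: 3.4
```

```bash
python3 s.py; python3 -c "
from h import *
print(bot.observe()['qpos'],bot.observe()['force'])"
```

```text
side (0.5217, 0.2131) 12 rad 0.0457 ang -15.6
side (0.6003, 0.0164) 22 rad 0.0453 ang 147.8
side (0.5003, -0.2195) 45 rad 0.0412 ang -87.4
[ 0.95775009  0.7870631  -0.82978999  1.89048103  0.7884847   0.83041738
  1.31873667] [-0.75865011 -0.77319236 -1.28956778]
```

The right-hand turntable takes about 7 N to turn, so it is probably the dragging one. I'll finish its quarter turn, retreat and move to the middle one.

>>> jog_arm:
  motion:
    - [-0.119,-0.046,0,-1,0]
    - [-0.119,-0.046,0,-1,0]
    - [0.3,-0.1,0,0,0]
    - [0.3,-0.1,0,0,0]
    - [0,0,-0.9,0.9,0]
    - [0,0,-0.9,0.9,0]
    - [0,0,-0.9,0.9,0]
    - [0,0,0,0.9,0]
    - [0,0,0,0.9,0]
    - [0,0,0,0.9,0]
    - [0,0,0,0.9,0]
    - [0,0,0,0.9,0]

```text
clock: 10.7
position: [0.4756, -0.2705, 0.1105]
tool_rot: [-3.141, 0.0, 2.756]
force: [-0.0, 0.2, -0.1]
grip_width: -0.0002
finger_force: 0.0
```

```bash
cat > g.py <<'E'
# args: target x y z -> tool-frame shift in units
from h import *
import sys
o=bot.observe();p=o['position'];a=o['tool_rot'][2];d=np.array([float(v) for v in sys.argv[1:4]])-p
print(p.round(4),'yaw',a.round(3),np.degrees(a).round(1),'units',np.round([(d[0]*np.cos(a)+d[1]*np.sin(a))/.03,(d[0]*np.sin(a)-d[1]*np.cos(a))/.03,-d[2]/.03],3))
E
python3 g.py .545 -.0014 .11;python3 p.py
```

```text
[ 0.4756 -0.2705  0.1105] yaw 2.756 157.9 units [1.228 9.183 0.015]
(0.5217, 0.2131) 10 rad 0.0441 ang -20.0
(0.6003, 0.0164) 10 rad 0.0445 ang 157.4
(0.5003, -0.2195) 7 rad 0.0441 ang -74.6
```

>>> jog_arm:
  motion:
    - [0.123,0.918,0,0,0]
    - [0.123,0.918,0,0,0]
    - [0.123,0.918,0,0,0]
    - [0.123,0.918,0,0,0]
    - [0.123,0.918,0,0,0]
    - [0.123,0.918,0,0,0]
    - [0.123,0.918,0,0,0]
    - [0.123,0.918,0,0,0]
    - [0.123,0.918,0,0,0]
    - [0.123,0.918,0,0,0]
    - [0,0,0,0,0]

```text
clock: 11.85
position: [0.5443, 0.0031, 0.1107]
tool_rot: [3.14, 0.001, 2.766]
force: [-0.4, -0.0, -0.4]
grip_width: 0.0003
finger_force: 0.0
```

>>> jog_arm:
  motion:
    - [0,0,0.9,0,0]
    - [0,0,0.9,0,0]
    - [0,0,0.5,0,0]
    - [0,0,0.2,0,0]
    - [0,0,0.2,0,0]
    - [0,0,0,0,0]

```text
clock: 12.45
position: [0.544, -0.0005, 0.0294]
tool_rot: [3.142, 0.0, 2.763]
force: [0.4, 0.5, 1.3]
grip_width: 0.0002
finger_force: 0.0
```

```bash
python3 g.py .545 -.0014 .029;python3 s.py
```

```text
[ 5.44e-01 -5.00e-04  2.94e-02] yaw 2.763 158.3 units [-0.041 -0.016  0.013]
side (0.6003, 0.0164) 32 rad 0.0444 ang 149.5
side (0.5003, -0.2195) 27 rad 0.0413 ang -72.4
```

>>> jog_arm:
  motion:
    - [0,0.2,0,0,0]
    - [0,0.2,0,0,0]
    - [0,0.13,0,0,0]
    - [0.049,0.119,0,1,0]
    - [0.049,0.119,0,1,0]
    - [0.049,0.119,0,1,0]
    - [0.049,0.119,0,1,0]
    - [0.049,0.119,0,1,0]
    - [0.049,0.119,0,1,0]

```text
clock: 13.4
position: [0.5543, 0.0375, 0.0295]
tool_rot: [3.142, 0.0, 2.28]
force: [0.5, -0.6, 0.6]
grip_width: -0.0
finger_force: 0.4
```

>>> jog_arm:
  motion:
    - [0.049,0.119,0,1,0]
    - [0.049,0.119,0,1,0]
    - [0.049,0.119,0,1,0]
    - [0.049,0.119,0,1,0]
    - [0.049,0.119,0,1,0]
    - [0.049,0.119,0,1,0]

```text
clock: 14.0
position: [0.5684, 0.0558, 0.0295]
tool_rot: [-3.142, -0.0, 1.8]
force: [-0.8, 0.5, 0.6]
grip_width: 0.0003
finger_force: 0.5
```

```bash
python3 s.py;python3 p.py
```

```text
side (0.6003, 0.0164) 44 rad 0.0493 ang 102.8
side (0.5003, -0.2195) 27 rad 0.0413 ang -72.4
(0.5217, 0.2131) 10 rad 0.0441 ang -20.0
(0.5003, -0.2195) 13 rad 0.0439 ang -75.6
```

>>> jog_arm:
  motion:
    - [0.049,0.119,0,1,0]
    - [0.049,0.119,0,1,0]
    - [0.049,0.119,0,1,0]
    - [0.049,0.119,0,1,0]
    - [0.049,0.119,0,1,0]
    - [0.049,0.119,0,1,0]
    - [0.049,0.119,0,1,0]
    - [0.049,0.119,0,1,0]

```text
clock: 14.9
position: [0.5969, 0.0657, 0.0294]
tool_rot: [-3.141, -0.0, 1.163]
force: [-0.7, 0.8, 0.7]
grip_width: -0.0001
finger_force: 0.6
```

>>> jog_arm:
  motion:
    - [0,-0.4,0,0,0]
    - [0,-0.4,0,0,0]
    - [0,0,-0.9,0,0]
    - [0,0,-0.9,0,0]
    - [0,0,-0.9,0,0]
    - [0,0,0,-0.3,0]
    - [0,0,0,0,0]

```text
clock: 15.6
position: [0.5743, 0.0748, 0.1106]
tool_rot: [3.141, 0.0, 1.19]
force: [0.3, 0.1, -0.7]
grip_width: -0.0
finger_force: 0.0
```

```bash
python3 g.py .552 .168 .11;python3 p.py;python3 s.py
```

```text
[0.5743 0.0748 0.1106] yaw 1.19 68.2 units [ 2.607 -1.844  0.019]
(0.5217, 0.2131) 10 rad 0.0441 ang -20.0
(0.5003, -0.2195) 13 rad 0.0439 ang -75.6
side (0.6003, 0.0164) 52 rad 0.0538 ang 72.9
side (0.5003, -0.2195) 27 rad 0.0413 ang -72.4
```

>>> jog_arm:
  motion:
    - [0.65,-0.46,0,0,0]
    - [0.65,-0.46,0,0,0]
    - [0.65,-0.46,0,0,0]
    - [0.65,-0.46,0,0,0]
    - [0,0,0,0,0]
    - [0,0,0.9,0,0]
    - [0,0,0.9,0,0]
    - [0,0,0.5,0,0]
    - [0,0,0.2,0,0]
    - [0,0,0.2,0,0]
    - [0,0,0,0,0]

```text
clock: 16.8
position: [0.553, 0.1677, 0.0292]
tool_rot: [-3.141, 0.0, 1.187]
force: [0.0, -0.7, -0.0]
grip_width: 0.0
finger_force: 0.0
```

```bash
python3 g.py .552 .168 .029;python3 p.py;python3 s.py
```

```text
[0.553  0.1677 0.0292] yaw 1.187 68.0 units [-0.001 -0.034  0.007]
(0.6003, 0.0164) 12 rad 0.0442 ang 73.5
(0.5003, -0.2195) 13 rad 0.0439 ang -75.6
side (0.6003, 0.0164) 53 rad 0.0551 ang 72.5
side (0.5003, -0.2195) 27 rad 0.0413 ang -72.4
```

The middle table turned 84° with under 1 N. Now the left one.

>>> jog_arm:
  motion:
    - [0.2,0,0,0,0]
    - [0.2,0,0,0,0]
    - [0.1,0,0,0,0]
    - [0.119,0.043,0,-1,0]
    - [0.119,0.043,0,-1,0]
    - [0.119,0.043,0,-1,0]
    - [0.119,0.043,0,-1,0]
    - [0.119,0.043,0,-1,0]
    - [0.119,0.043,0,-1,0]
    - [0.119,0.043,0,-1,0]

```text
clock: 17.9
position: [0.571, 0.205, 0.0293]
tool_rot: [-3.142, 0.0, 1.75]
force: [-0.5, -0.8, 1.0]
grip_width: 0.0002
finger_force: 0.4
```

>>> jog_arm:
  motion:
    - [0.119,0.043,0,-1,0]
    - [0.119,0.043,0,-1,0]
    - [0.119,0.043,0,-1,0]
    - [0.119,0.043,0,-1,0]
    - [0.119,0.043,0,-1,0]
    - [0.119,0.043,0,-1,0]

```text
clock: 18.5
position: [0.5704, 0.2276, 0.0294]
tool_rot: [-3.142, 0.0, 2.23]
force: [0.3, -1.1, -0.5]
grip_width: 0.0005
finger_force: 0.4
```

```bash
python3 p.py;python3 s.py
```

```text
(0.6003, 0.0164) 12 rad 0.0442 ang 73.5
(0.5003, -0.2195) 13 rad 0.0439 ang -75.6
side (0.5217, 0.2131) 26 rad 0.0483 ang 41.6
side (0.6003, 0.0164) 53 rad 0.0552 ang 72.8
side (0.5003, -0.2195) 27 rad 0.0413 ang -72.4
```

>>> jog_arm:
  motion:
    - [0.119,0.043,0,-1,0]
    - [0.119,0.043,0,-1,0]
    - [0.119,0.043,0,-1,0]
    - [0.119,0.043,0,-1,0]
    - [0.119,0.043,0,-1,0]
    - [0.119,0.043,0,-1,0]

```text
clock: 19.2
position: [0.5595, 0.247, 0.0294]
tool_rot: [3.142, 0.0, 2.707]
force: [1.8, 0.0, -1.3]
grip_width: -0.0002
finger_force: 0.4
```

>>> jog_arm:
  motion:
    - [-0.4,0,0,0,0]
    - [-0.4,0.1,0,0,0]
    - [0,0,-1,0,0]
    - [0,0,-1,0,0]
    - [0,0,-1,-0.9,0.6]
    - [0,0,-0.5,-0.9,0.7]
    - [0,0,0,-0.9,0.7]
    - [0,0,0,-0.9,0.7]
    - [0,0,0,-0.9,0.7]
    - [0,0,0,0,0.7]

```text
clock: 20.2
position: [0.5833, 0.239, 0.1343]
tool_rot: [3.141, -0.0, 3.064]
force: [0.6, 0.4, 0.4]
grip_width: 0.0597
finger_force: 0.0
```

```bash
python3 g.py .4472 -.3985 .13;python3 p.py;python3 s.py
```

```text
[0.5833 0.239  0.1343] yaw 3.064 175.6 units [  2.883 -21.536   0.142]
(0.6003, 0.0164) 12 rad 0.0442 ang 73.5
(0.5003, -0.2195) 13 rad 0.0439 ang -75.6
side (0.5217, 0.2131) 47 rad 0.0534 ang 64.3
side (0.6003, 0.0164) 52 rad 0.0546 ang 72.3
side (0.5003, -0.2195) 27 rad 0.0413 ang -72.4
```

>>> jog_arm:
  motion:
    - [0.12,-0.9,0,0,0.7]
    - [0.12,-0.9,0,0,0.7]
    - [0.12,-0.9,0,0,0.7]
    - [0.12,-0.9,0,0,0.7]
    - [0.12,-0.9,0,0,0.7]
    - [0.12,-0.9,0,0,0.7]
    - [0.12,-0.9,0,0,0.7]
    - [0.12,-0.9,0,0,0.7]
    - [0.12,-0.9,0,0,0.7]
    - [0.12,-0.9,0,0,0.7]
    - [0.12,-0.9,0,0,0.7]
    - [0.12,-0.9,0,0,0.7]

```text
clock: 21.5
position: [0.515, -0.0816, 0.1345]
tool_rot: [-3.142, 0.0, 3.063]
force: [1.9, 0.2, -0.3]
grip_width: 0.0596
finger_force: 0.0
```

>>> jog_arm:
  motion:
    - [0.12,-0.9,0,0,0.7]
    - [0.12,-0.9,0,0,0.7]
    - [0.12,-0.9,0,0,0.7]
    - [0.12,-0.9,0,0,0.7]
    - [0.12,-0.9,0,0,0.7]
    - [0.12,-0.9,0,0,0.7]
    - [0.12,-0.9,0,0,0.7]
    - [0.12,-0.9,0,0,0.7]
    - [0.12,-0.9,0,0,0.7]
    - [0.12,-0.9,0,0,0.7]
    - [0.12,-0.9,0,0,0.7]
    - [0.12,-0.9,0,0,0.7]

```text
clock: 22.7
position: [0.4474, -0.4016, 0.1344]
tool_rot: [-3.141, 0.0, 3.063]
force: [0.4, -0.0, 1.1]
grip_width: 0.0597
finger_force: 0.0
```

>>> jog_arm:
  motion:
    - [0,0,0.5,0,0.7]
    - [0,0,0.5,0,0.7]
    - [0,0,0,0,0.7]

```text
clock: 23.0
position: [0.447, -0.3987, 0.1022]
tool_rot: [3.14, -0.002, 3.067]
force: [0.2, 0.2, -0.7]
grip_width: 0.0597
finger_force: 0.0
```

```bash
python3 g.py .4472 -.3985 .1;python3 p.py; python3 - <<'E'
from h import *
f=grab('side');p=bot.observe()['position'];print(p,proj(f,p))
k=f['pixels'][300:460,170:340];k=cv2.resize(k,None,fx=3.7,fy=3.7,interpolation=2)
a=proj(f,p);cv2.drawMarker(k,(int((a[0]-170+.5)*3.7),int((a[1]-300+.5)*3.7)),(255,255,0),0,12)
cv2.imwrite('pics/c6.png',k[:,:,::-1])
E
```

```text
[ 0.447  -0.3987  0.1022] yaw 3.067 175.7 units [-0.005  0.006  0.072]
(0.5217, 0.2131) 17 rad 0.0454 ang 62.4
(0.6003, 0.0164) 13 rad 0.0439 ang 73.3
(0.5003, -0.2195) 13 rad 0.0439 ang -75.6
[ 0.44809704 -0.39899957  0.10415462] (np.float64(249.38479318081872), np.float64(378.2957410290795))
```

View pics/c6.png

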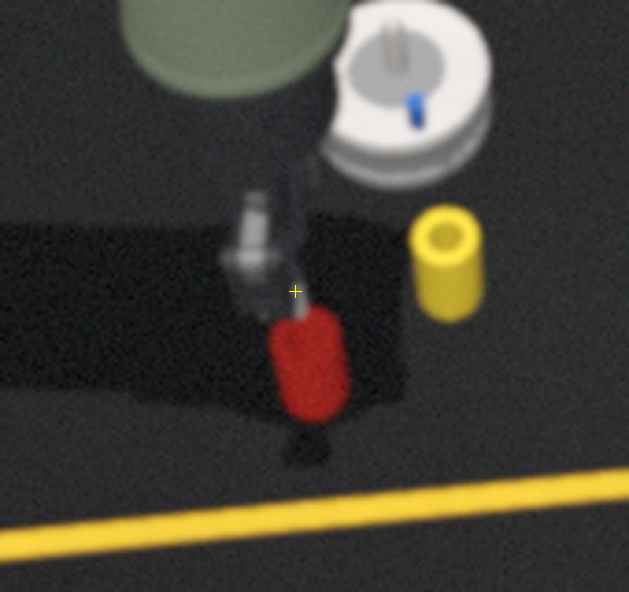

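```bash
python3 - <<'E'
from h import *
o=np.zeros((560,800,3),np.uint8)
p=bot.observe()['position']
def br(k): return (255*(k/255.)**.4).astype(np.uint8)
f=grab('side');k=cv2.resize(br(f['pixels'][300:430,190:310]),None,fx=4.3,fy=4.3,interpolation=2)
for q in(p,p+[0,.03,0],p-[0,.03,0]):
  a=proj(f,q);cv2.drawMarker(k,(int((a[0]-190+.5)*4.3),int((a[1]-300+.5)*4.3)),(255,255,0),0,10)
o[:k.shape[0],:k.shape[1]]=k
g=grab('top');k=cv2.resize(br(g['pixels'][265:345,430:500]),None,fx=4,fy=4,interpolation=2)
a=proj(g,p);cv2.drawMarker(k,(int((a[0]-430+.5)*4),int((a[1]-265+.5)*4)),(255,255,0),0,10)
o[:k.shape[0],520:520+k.shape[1]]=k
cv2.imwrite('pics/c7.png',o[:,:,::-1])
E
```

```text
(no output)
```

View pics/c7.png

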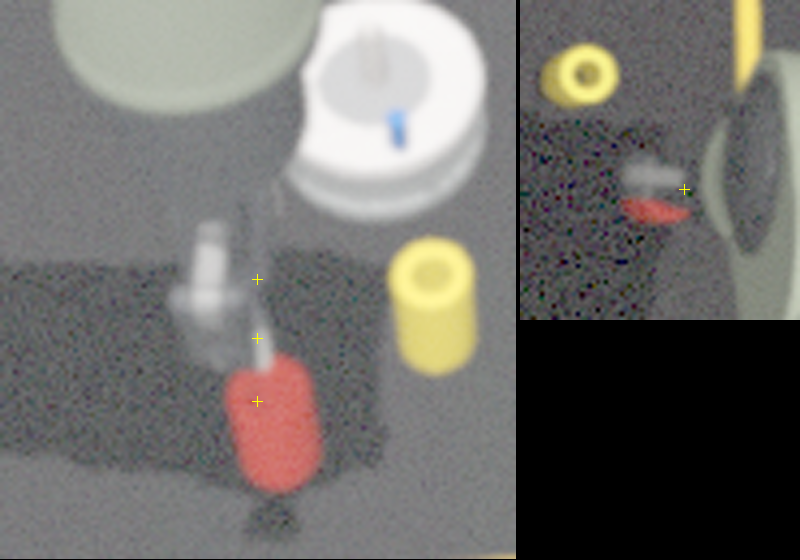

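The fingers straddle the red sleeve: near pad tip at crop (262,368), sleeve top at (268,358). Both the yellow sleeve and the turntable are clear. I'll descend to about 3 mm reported, which puts the tips near 30 mm, and grip.

>>> jog_arm:
  motion:
    - [0,0,0.7,0,0.7]
    - [0,0,0.7,0,0.7]
    - [0,0,0.7,0,0.7]
    - [0,0,0.5,0,0.7]
    - [0,0,0.4,0,0.7]
    - [0,0,0.25,0,0.7]
    - [0,0,0,0,0.7]

```text
clock: 23.9
position: [0.4476, -0.3999, 0.0063]
tool_rot: [3.141, -0.001, 3.067]
force: [-0.4, 0.1, -0.7]
grip_width: 0.0596
finger_force: 0.0
```

>>> jog_arm:
  motion:
    - [0,0,0,0,0.3]
    - [0,0,0,0,0.3]
    - [0,0,0,0,0.2]
    - [0,0,0,0,0.2]
    - [0,0,0,0,0.2]
    - [0,0,0,0,0.2]
  newtons: 30

```text
clock: 24.5
position: [0.4481, -0.4003, 0.0077]
tool_rot: [-3.141, 0.001, 3.067]
force: [-1.4, 1.1, 6.9]
grip_width: 0.0353
finger_force: 29.9
```

```bash
python3 - <<'E'
from h import *
for n in('side','top'):
    f=grab(n);print(n,blobs(f,(0,120,40),(8,255,255)))
E
```

```text
side [([257.5, 403.1], [246, 385, 19, 30, 220])]
top []
```

>>> jog_arm:
  motion:
    - [0,0,-0.3,0,0.2]
    - [0,0,-0.7,0,0.2]
    - [0,0,-0.9,0,0.2]
    - [0,0,-0.9,0,0.2]
    - [0,0,-0.9,0,0.2]
    - [0,0,-0.3,0,0.2]
    - [0,0,0,0.92,0.2]
    - [0,0,0,0.92,0.2]
    - [0,0,0,0.92,0.2]
    - [0,0,0,0.92,0.2]
    - [0,0,0,0.92,0.2]

```text
clock: 25.7
position: [0.4475, -0.4, 0.1267]
tool_rot: [3.142, -0.0, 2.696]
force: [-0.1, 0.4, -0.5]
grip_width: 0.0356
finger_force: 30.1
```

>>> jog_arm:
  motion:
    - [0,0,0,0.95,0.2]
    - [0,0,0,0.95,0.2]
    - [0,0,0,0.95,0.2]
    - [0,0,0,0.95,0.2]
    - [0,0,0,0.95,0.2]
    - [0,0,0,0.95,0.2]
    - [0,0,0,0.95,0.2]
    - [0,0,0,0.95,0.2]
    - [0,0,0,0.95,0.2]
    - [0,0,0,0.95,0.2]
    - [0,0,0,0.95,0.2]
    - [0,0,0,0,0.2]

```text
clock: 26.9
position: [0.4476, -0.4, 0.1268]
tool_rot: [-3.141, -0.0, 1.861]
force: [0.1, -0.5, -0.8]
grip_width: 0.0354
finger_force: 30.1
```

```bash
python3 g.py .5003 -.2195 .125; cat > sl.py <<'E'
from h import *
o=bot.observe();p=o['position'];print('tcp',p.round(4),'yaw',o['tool_rot'][2].round(3),'grip',o['grip_width'].round(4))
for n in('side','top'):
    f=grab(n);b=max(blobs(f,(0,100,30),(9,255,255),10),key=lambda x:x[1][4],default=None);print(n,b)
    if b is None: continue
    if n=='side':
        x,y,w,h,_=b[1];hsv=cv2.cvtColor(f['pixels'],cv2.COLOR_RGB2HSV);m=cv2.inRange(hsv,(0,100,30),(9,255,255))
        for r in range(y,y+h,2):
            c=np.flatnonzero(m[r,x:x+w])
            if len(c): print(r,x+c[0],x+c[-1],end=' | ')
        print('\nexpected upright bottom/top px if axis at tcp xy, bottom z=.1195',proj(f,(p[0],p[1],p[2]-.005)),proj(f,(p[0],p[1],p[2]+.055)))
        # bottom-rim near point (y-18mm)
        print('near bottom rim',proj(f,(p[0],p[1]-.018,p[2]-.007)))
E
python3 sl.py
```

```text
[ 0.4476 -0.4     0.1268] yaw 1.861 106.7 units [5.259 3.407 0.06 ]Traceback (most recent call last):
  File "sl.py", line 2, in <module>
    o=bot.observe();p=o['position'];print('tcp',p.round(4),'yaw',o['tool_rot'][2].round(3),'grip',o['grip_width'].round(4))
                                                                                                  ^^^^^^^^^^^^^^^^^^^^^
AttributeError: 'float' object has no attribute 'round'
```

>>> jog_arm:
  motion:
    - [0.75,0.487,0,0,0.2]
    - [0.75,0.487,0,0,0.2]
    - [0.75,0.487,0,0,0.2]
    - [0.75,0.487,0,0,0.2]
    - [0.75,0.487,0,0,0.2]
    - [0.75,0.487,0,0,0.2]
    - [0.76,0.485,0,0,0.2]
    - [0,0,0,0,0.2]
    - [0,0,0,0,0.2]
    - [0,0,0,0,0.2]

```text
clock: 27.9
position: [0.4998, -0.2204, 0.1267]
tool_rot: [-3.141, 0.0, 1.863]
force: [0.3, -0.4, -0.4]
grip_width: 0.035
finger_force: 30.1
```

```bash
sed -i "s/o\['grip_width'\].round(4)/o['grip_width']/" sl.py; python3 g.py .5003 -.2195 .125; python3 sl.py;  python3 - <<'E'
from h import *
f=grab('side');k=cv2.resize(f['pixels'][230:380,210:340],None,fx=4,fy=4,interpolation=2)
k=(255*(k/255.)**.5).astype(np.uint8)
cv2.imwrite('pics/c8.png',k[:,:,::-1])
E
```

```text
[ 0.4998 -0.2204  0.1267] yaw 1.863 106.7 units [0.025 0.025 0.056]
tcp [ 0.4998 -0.2204  0.1267] yaw 1.863 grip 0.035030382377309516
side ([273.1, 287.8], [264, 272, 20, 32, 486])
272 272 272 | 274 267 278 | 276 265 280 | 278 264 280 | 280 265 281 | 282 265 281 | 284 265 281 | 286 266 282 | 288 266 282 | 290 266 282 | 292 265 281 | 294 265 281 | 296 264 283 | 298 265 282 | 300 265 280 | 302 269 277 | 
expected upright bottom/top px if axis at tcp xy, bottom z=.1195 (np.float64(273.18558315696237), np.float64(297.2302584444625)) (np.float64(271.027229496906), np.float64(278.76005492950674))
near bottom rim (np.float64(273.50310022855814), np.float64(304.4159495995174))
top None
```

View pics/c8.png

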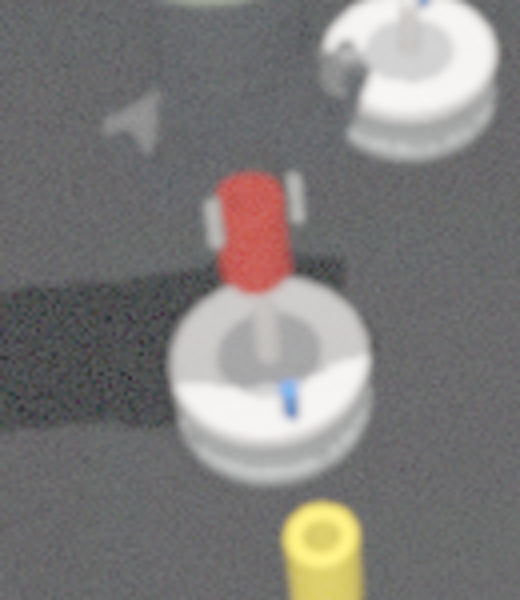

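The red sleeve hangs upright at crop (253,230) between the pads, above the right-hand spindle, whose base is at (268,350). Next I'll measure how far off-centre it is.

```bash
python3 - <<'E'
from h import *
f=grab('side')
for lo in((0,100,30),(0,120,60)):
  b=max(blobs(f,lo,(9,255,255)),key=lambda x:x[1][4]);print(b,onz(f,*b[0],.149))
  x,y,w,h,_=b[1];print('bbox centre',onz(f,x+w/2-.5,y+h/2-.5,.149))
# disc from side: white disc top face ellipse
hsv=cv2.cvtColor(f['pixels'],cv2.COLOR_RGB2HSV);m=np.zeros(hsv.shape[:2],np.uint8)
# spindle base visible: dark-grey hub; disc extreme columns
g=cv2.inRange(hsv,(0,0,90),(180,60,255));
for C in [(.5003,-.2195)]:
  t=[proj(f,(C[0]+.055*np.cos(a),C[1]+.055*np.sin(a),.047)) for a in np.linspace(0,6.28,200)];t=np.array(t)
  print('pred disc top-face px',t.min(0),t.max(0),'near edge foot z=.035',proj(f,(C[0],C[1]-.055,.047)))
for r in range(300,345,3):
  c=np.flatnonzero(g[r,235:320]); print(r,(235+c[0],235+c[-1]) if len(c) else None,end=' | ')
E
```

```text
([273.2, 287.7], [264, 273, 20, 31, 486]) [ 0.50195929 -0.21704099  0.149     ]
bbox centre [ 0.50256615 -0.2179345   0.149     ]
([273.1, 287.6], [264, 273, 19, 30, 466]) [ 0.50175684 -0.21674292  0.149     ]
bbox centre [ 0.50155432 -0.21644473  0.149     ]
pred disc top-face px [251.38545769 298.7799402 ] [300.20353246 338.41202629] near edge foot z=.035 (np.float64(276.68287747798706), np.float64(338.2998865228272))
300 (np.int64(281), np.int64(287)) | 303 (np.int64(263), np.int64(293)) | 306 (np.int64(259), np.int64(297)) | 309 (np.int64(257), np.int64(299)) | 312 (np.int64(255), np.int64(300)) | 315 (np.int64(253), np.int64(301)) | 318 (np.int64(253), np.int64(302)) | 321 (np.int64(252), np.int64(302)) | 324 (np.int64(253), np.int64(301)) | 327 (np.int64(253), np.int64(301)) | 330 (np.int64(254), np.int64(301)) | 333 (np.int64(255), np.int64(301)) | 336 (np.int64(255), np.int64(300)) | 339 (np.int64(257), np.int64(299)) | 342 (np.int64(258), np.int64(296)) |
```

>>> jog_arm:
  motion:
    - [-0.053,0.026,0,0,0.2]
    - [0,0,0.4,0,0.2]
    - [0,0,0.4,0,0.2]
    - [0,0,0.1,0,0.2]
    - [0,0,0.1,0,0.2]
    - [0,0,0.1,0,0.2]
    - [0,0,0.1,0,0.2]
    - [0,0,0,0,0.2]

```text
clock: 28.9
position: [0.5013, -0.2208, 0.0905]
tool_rot: [-3.141, -0.0, 1.863]
force: [-0.2, -1.3, -1.1]
grip_width: 0.0351
finger_force: 30.1
```

>>> jog_arm:
  motion:
    - [0,0,0.15,0,0.2]
    - [0,0,0.15,0,0.2]
    - [0,0,0,0,0.2]

```text
clock: 29.2
position: [0.501, -0.2207, 0.0811]
tool_rot: [-3.141, -0.001, 1.863]
force: [0.6, -1.1, -0.5]
grip_width: 0.0352
finger_force: 30.1
```

>>> jog_arm:
  motion:
    - [0,0,0.2,0,0.2]
    - [0,0,0.2,0,0.2]
    - [0,0,0.2,0,0.2]
    - [0,0,0.1,0,0.2]
    - [0,0,0.05,0,0.2]
    - [0,0,0,0,0.2]

```text
clock: 29.8
position: [0.5013, -0.2207, 0.0591]
tool_rot: [-3.141, -0.0, 1.863]
force: [-0.1, 0.1, -1.2]
grip_width: 0.0349
finger_force: 30.1
```

```bash
python3 - <<'E'
from h import *
f=grab('side');b=max(blobs(f,(0,100,30),(9,255,255)),key=lambda x:x[1][4]);print(b,'expected seated centroid',proj(f,(.5018,-.217,.077)),onz(f,*b[0],.077),bot.observe()['force'],bot.observe()['position'])
E
```

```text
([276.0, 307.6], [267, 293, 18, 30, 411]) expected seated centroid (np.float64(275.5332204939999), np.float64(308.73287323974085)) [ 0.50293643 -0.21394851  0.077     ] [ 1.56352805  0.72704659 -0.65375477] [ 0.50142963 -0.22080734  0.05932527]
```

>>> jog_arm:
  motion:
    - [0,0,0.06,0,0.2]
    - [0,0,0.05,0,0.2]
    - [0,0,0,0,0.2]

```text
clock: 30.15
position: [0.5013, -0.2208, 0.0558]
tool_rot: [-3.141, -0.0, 1.863]
force: [-0.6, 0.2, -0.2]
grip_width: 0.0351
finger_force: 30.1
```

>>> jog_arm:
  motion:
    - [0,0,0,0,0.5]
    - [0,0,0,0,0.7]
    - [0,0,0,0,0.7]
    - [0,0,0,0,0.7]
    - [0,0,0,0,0.7]

```text
clock: 30.65
position: [0.5014, -0.2208, 0.056]
tool_rot: [3.142, -0.0, 1.863]
force: [0.1, -0.2, -0.0]
grip_width: 0.0595
finger_force: 0.0
```

>>> jog_arm:
  motion:
    - [0,0,-0.3,0,0.7]
    - [0,0,-0.6,0,0.7]
    - [0,0,-0.9,0,0.7]
    - [0,0,-0.9,0,0.7]
    - [0,0,-0.9,0,0.7]
    - [0,0,-0.9,0,0.7]
    - [-0.8,0,0,0,0.7]
    - [-0.8,0,0,0,0.7]
    - [-0.8,0,0,0,0.7]
    - [-0.8,0,0,0,0.7]
    - [-0.8,0,0,0,0.7]
    - [0,0,0,0,0.7]

```text
clock: 31.85
position: [0.5358, -0.3387, 0.1911]
tool_rot: [-3.142, 0.0, 1.86]
force: [-0.1, 0.2, -0.5]
grip_width: 0.06
finger_force: 0.0
```

```bash
python3 p.py; python3 - <<'E'
from h import *
f=grab('side');b=max(blobs(f,(0,100,30),(9,255,255)),key=lambda x:x[1][4]);print(b,onz(f,*b[0],.077))
a,c=proj(f,(.5025,-.2195,.077));print(a,c)
t=grab('top');b=max(blobs(t,(0,100,30),(9,255,255)),key=lambda x:x[1][4],default=None);print(b, b and onz(t,*b[0],.1))
E
```

```text
(0.5217, 0.2131) 17 rad 0.0454 ang 62.4
(0.6003, 0.0164) 12 rad 0.0442 ang 73.5
(0.5003, -0.2195) 13 rad 0.0439 ang -75.6
([278.2, 311.5], [270, 296, 15, 29, 229]) [ 0.50740927 -0.22526687  0.077     ]
275.88652244213336 309.6037789034748
([399.3, 290.3], [392, 283, 16, 15, 160]) [ 0.49988266 -0.21661454  0.1       ]
```

>>> jog_arm:
  motion:
    - [-0.8,0,-0.5,0,0.7]
    - [-0.8,0,-0.5,0,0.7]
    - [-0.8,-0.5,0,0,0.7]
    - [-0.8,-0.5,0,0,0.7]
    - [-0.8,-0.5,0,0,0.7]
    - [-0.8,-0.5,0,0,0.7]
    - [0,-0.8,0,0,0.7]
    - [0,-0.8,0,0,0.7]
    - [0,-0.8,0,0,0.7]
    - [0,0,0,0,0.7]
    - [0,0,0,0,0.7]

```text
clock: 33.1
position: [0.451, -0.5112, 0.2216]
tool_rot: [3.141, 0.0, 1.863]
force: [0.5, 1.3, -0.8]
grip_width: 0.0599
finger_force: 0.0
```

```bash
python3 p.py; python3 - <<'E'
from h import *
f=grab('side');b=max(blobs(f,(0,100,30),(9,255,255)),key=lambda x:x[1][4]);print(b,onz(f,*b[0],.077))
for z in(.047,.055): print(z,'near bottom',proj(f,(.5025,-.2195-.018,z)),'far top',proj(f,(.5025,-.2195+.018,z+.06)),'mid',proj(f,(.5025,-.2195,z+.03)))
t=grab('top');b=max(blobs(t,(0,100,30),(9,255,255)),key=lambda x:x[1][4],default=None);print(b, b and onz(t,*b[0],.1))
for n,p in [('bottle',(173,310)),('beaker',(264,186)),('jar',(366,188))]: print(n,t['pixels'][p[1],p[0]])
E
```

```text
(0.5217, 0.2131) 17 rad 0.0454 ang 62.4
(0.6003, 0.0164) 12 rad 0.0442 ang 73.5
(0.5003, -0.2195) 13 rad 0.0439 ang -75.6
([275.7, 308.0], [266, 294, 18, 30, 401]) [ 0.50223563 -0.21499639  0.077     ]
0.047 near bottom (np.float64(277.09869930656606), np.float64(324.3116619349239)) far top (np.float64(274.6558053774042), np.float64(294.6709393451855)) mid (np.float64(275.88652244213336), np.float64(309.6037789034748))
0.055 near bottom (np.float64(276.8519855295493), np.float64(322.1668968161646)) far top (np.float64(274.3923245348792), np.float64(292.3357820662029)) mid (np.float64(275.63153794940143), np.float64(307.36513678151096))
([399.4, 290.4], [392, 284, 16, 14, 155]) [ 0.49962987 -0.21687339  0.1       ]
bottle [128  71  27]
beaker [244 246 245]
jar [245 247 232]
```

```bash
python3 -c "
from workcell import bot
print(bot.job_done())"
```

```text
the job is handed in; nothing more can be done
None
```

I turned all three turntables about a quarter turn (93°, 84° and 82°). The right-hand one dragged at about 7 N against under 1 N for the others, so the red sleeve is now on its spindle, seated on the disc as far as the camera measurements show, and released; the job was handed in at about 33 s.

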